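Seat the bayonet bulb of the reed inspection lamp and hold it

TASK

The reed inspection lamp is switched off at its toggle and the new bulb stands loose in its bayonet holder: leave the toggle down, first turn the dimmer knob anticlockwise past its click to off, then grip the bulb, push it down against the spring and twist it clockwise the full quarter turn to the end of its slots. The catch of the holder is worn and the bulb springs back if let go, so finish still gripping it there, pressed in and turned, while I check its contacts. Leave the other things on the desk where they lie.

Things in the scene. Friction and masses are not known exactly. Their poses are not given: they have to be found in the camera images.
- lamp: grey steel lamp housing, a low box 100 (x) x 210 (y) x 50 mm high, fixed to the desk; origin under its centre, x and y along its sides, front face with the toggle at -x. On its top, 50 mm above the desk: the bulb in its holder 55 mm to +y of the centre, the black dimmer knob 65 mm to -y
- dimmer (a joint): angle of the dimmer knob, rad: 0 = off stop, grows clockwise seen from above (brighter) to 4.5. Turning it anticlockwise down to 0 it meets the click of the off switch: a sprung hump (about 0.07 N m) from 0.95 to 0.25 with its crest at 0.6; below the crest it snaps on towards off. It stays where it is left elsewhere
- dimmer_grip (a point): on the upright axis of the dimmer knob, at mid height of its grip bar (36 long, 11 thick, 22 mm tall). The bar stands on a skirt 34 mm across, whose top is 11 mm below this point and 8 mm above the housing. The bar runs along this point's x, white pointer at its -x end; at joint value 0 the axes are the housing's, and it has turned clockwise from there by the joint value
- bulb: white globe lamp bulb standing upright in a bayonet holder, 45 mm in diameter and 47 mm high above its metal cap, sides straight from 15 to 31 mm above its origin, tapering to 27 mm below. Origin on its axis where the cap begins, 20 mm above the housing's top at the start; the holder shell around the cap is 29 mm wide and 10 mm high. It cannot be lifted out, only pressed down and then turned
- bulb_grip (a point): on the upright axis of the bulb at the middle of its straight side, a good height to grip: 44 mm above the housing's top at the start, 23 mm below the top of the bulb
- bulb_push (a joint): how far the bulb is pressed down into the holder, m: 0 = standing up on its spring, 0.008 = fully down. The spring pushes up with about 4 N at 0 and 9 N when fully down. The bulb can be turned only when it is pressed down 5 mm or more
- bulb_turn (a joint): angle the bulb is turned, rad: 0 = pins in the entry slots (0.05 of play), grows clockwise seen from above to the end of the slots at 1.45 (a quarter turn, 83 degrees). A spring turns it back with up to 0.08 N m; the end of the slots has no catch left, so let go it turns back and rises
- toggle (a joint): angle of the toggle switch, rad: 0 = down (off), 0.84 = up (on)
- toggle_tip (a point): tip of the chrome toggle lever, which stands 24 mm out of the middle of the housing's front face, pointing down
- reed_plate: bystander: nickel harmonica reed plate, 31 x 106 x 2 mm, lying flat; origin under its centre, long side along its y
- comb: bystander: mahogany harmonica comb, 27 x 104 x 6.5 mm, slotted like a comb, lying flat; origin under its centre, long side along its y
- wrench_long: bystander: flat steel reed wrench, about 140 mm long and 4 mm thick, lying flat; origin under its middle, long side along its x
- wrench_short: bystander: flat steel reed wrench, about 105 mm long and 4 mm thick, lying flat; origin under its middle, long side along its x
- cover: bystander: nickel harmonica cover plate, 30 x 102 x 10 mm, lying open side down; origin under its centre, long side along its y
- hood: bystander: the white diffuser hood taken off the lamp, 90 mm in diameter and 68 mm high, standing on its open end; origin under its centre
- tray: bystander: pale green plastic tray of reed plates, 200 x 130 x 22 mm; origin under its centre, long side along its x

How it is judged:
By the outcome, as a careful person would: the job done as asked, in the order asked, and still so for the second after the job is handed in, while the arm keeps its last pose, push and grip.
It also fails if it takes over 45 s, if anything falls off the work surface, if the arm or the gripper's body presses on something with over 40 N, if the wrist force passes 120 N, or if a joint passes its speed limit or range.

ROBOT

A 7-joint arm with a two-finger parallel gripper is mounted at the origin on the work surface. World frame = base frame: x ahead of the robot, y to its left, z up, the work surface at z = 0. Lengths are in m, angles in rad, forces in N, time in s.
With the tool pointing down it reaches from about 0.425 to 0.875 m from the base axis. Payload 4.7 kg.
Tool frame: the origin (TCP) lies midway between the tips of the shut fingers; the grasp point (between the pads) lies 19 mm behind it (ctrl.grip_point_offset is the distance from the TCP to the grasp point, in m); z points along the fingers, y is the line along which they close (so a half turn about z gives the same grasp; the last joint's range is limited). The gripper opens to 87 mm and grips with 3 to 60 N. Pads are 19 mm wide; open, the fingers measure 117 mm over their backs; the gripper's body (75 mm by 190 mm) begins 51 mm behind the grasp point.
Start: joints at [1.31, 0.321, -0.07, 1.45, 0.023, 1.371, -0.057], TCP at [0.176, -0.626, 0.223] pointing down, gripper open.
Joint ranges: [-2.86, 2.86], [-0.3, 2.09], [-1.38, 1.24], [0.06, 2.45], [-1.56, 4.7], [0.09, 2.05], [-2.69, 2.69]. Speed limits (rad/s): [2.57, 2.57, 3.14, 3.14, 3.14, 3.14, 3.14].

INTERFACE

Orientations are given as a rotation vector (axis times angle).
In Python, from bench import ctrl gives the robot as it stands.
- The arm moves only by the tool move_arm, never from a script. Its argument "increments" is text: rows parted by semicolons, each of 7 numbers parted by spaces: the shift along the world's x, y, z in mm, then the turn, a rotation vector about the world's x, y, z in degrees, then the closure in counts, from 0 (fully open) to 255 (shut). A call has exactly 8 rows; each row shifts and turns the commanded pose from where the row before left it; what a row does not reach is not made up. A row lasts 1/12 s, in which the tool goes at most 41.7 mm and 7.16 degrees, less where a joint would pass 70% of its speed; a pose out of reach is approached as far as the arm can. A call with a gripper value outside its range is refused whole. The fingers move at their own pace and stop on an object; "grip_force" is the grip in N (left out, the last holds). Time passes only in rows, so rows that do not move let the fingers close, or fill a call up. It gives the time, the measured TCP pose, the force, the opening and the grip force at its end, in the units of the state.
- ctrl.get_state(): the state, without advancing time (a new reading comes with each control period).
- ctrl.get_image(name): name is "side" or "top"; returns a dict with "frame" (480x640x3 uint8, red, green, blue), "depth" (480x640 float32, m along the optical axis (not along the pixel's ray), 0 where there is no reading), "fx", "fy", "cx", "cy" (pixels), "k1" (the pictures are not rectified: a ray, as slopes to the right and down, at radius r is drawn at 1 + k1 r^2 times it, then the intrinsics apply), "position" and "orientation" of the camera in the world. Camera axes: x right, y down, z forward; pixel columns grow to the right and rows downward; lengths in m; the calibration is good to about 2 mm. A picture is of the moment at which its call begins.
- ctrl.close_job(): hands the job in; it is judged then, once.
Trained networks look in a picture, given as the dict that the camera call returned (one of the last four; its "shot" number tells which), for a name from the list of things; names that differ only in an ending like _2 or _b are one class to them, and where a whole thing is asked for, a point or a joint stands for the part that bears it (a point fixed in the world has none). Each returns a list of dicts, best first, with "score" (0 to 1); they miss things now and then, are a little off and sometimes report something else, mostly with a low value. They report only what shows in the picture. A call takes as long as a camera call.
- ctrl.find_in(target, picture): "centre" ([x, y, z] in m, in world coordinates, good to about 4 mm: the middle of the surface that is visible of it).
- ctrl.silhouettes(target, picture): "region" (480x640 bool, what is visible of it).
The state is a dict: "time": time; "joint_positions": joint angles; "qd": joint speeds; "joint_torque": joint torques, N m; "position": TCP position; "tool_rot": TCP orientation; "ft_force": force on the tool from outside, world axes, zero at the start; "torque": the same for the moment, N m; "grip_width": opening from 0.0 (shut) to 1.0 (fully open); "grip_force": force on a finger pad.
Only numpy, scipy, OpenCV 4.12 (cv2) and the standard library are available. Lean on these libraries where they do the work, as an engineer would, in place of code of your own. Each camera call takes 0.05 s, during which the arm holds its last target. There are 200 camera calls.

## Working session

There is one attempt and no reset: what is moved stays moved. The work goes in short steps, Python scripts to look and compute and a tool call to move; the robot and the scene stay as the last step left them, time stands still between calls to the robot, and variables do not carry over. Pictures are saved under pics/ and viewed, at most 10 in all, crops included, and the job is handed in when it is done.

Besides the shell and the picture viewer there is one more tool, called as name(argument=value, ...) on one line, values as JSON. move_arm: Moves the arm, as the interface text tells. Its arguments: {"type":"object","properties":{"increments":{"type":"string"},"grip_force":{"type":"number"}},"required":["increments"]}

```bash
mkdir -p pics
cat > h.py <<'E'
from bench import ctrl
import numpy as np, cv2
from scipy.spatial.transform import Rotation as R
def rot(o):
    o=np.array(o,float)
    return o if o.shape==(3,3) else (R.from_rotvec(o).as_matrix() if o.size==3 else R.from_quat(o).as_matrix())
def world(p):
    K=np.array([[p['fx'],0,p['cx']],[0,p['fy'],p['cy']],[0,0,1.]])
    v,u=np.mgrid[0:480,0:640]
    pts=np.stack([u.ravel(),v.ravel()],1).astype(float)[:,None]
    n=cv2.undistortPoints(pts,K,np.array([p['k1'],0,0,0,0.]))[:,0]
    d=p['depth'].ravel()
    c=np.c_[n*d[:,None],d]
    return (c@rot(p['orientation']).T+np.array(p['position'])).reshape(480,640,3)
def save(p,name,box=None,s=1):
    f=p['frame'][...,::-1]
    if box: f=f[box[1]:box[3],box[0]:box[2]]
    cv2.imwrite('pics/'+name,cv2.resize(f,None,fx=s,fy=s,interpolation=cv2.INTER_CUBIC))
E
python3 - <<'E'
from h import *
np.set_printoptions(precision=4,suppress=True)
for c in ['top','side']:
    p=ctrl.get_image(c); save(p,c+'0.png'); print(c,p['position'],p['orientation'],p['fx'])
    for t in ['lamp','dimmer_grip','bulb','bulb_grip','toggle_tip','hood','tray']:
        print(t,[(np.round(d['centre'],4),round(d['score'],2)) for d in ctrl.find_in(t,p)[:2]])
    W=world(p)
    if c=='top':
        m=ctrl.silhouettes('lamp',p)
        if m:
            r=m[0]['region']; q=W[r]; q=q[(q[:,2]>.04)&(q[:,2]<.056)]
            print(len(q),cv2.minAreaRect(q[:,:2].astype(np.float32)*1000),np.median(q[:,2]))
        for t in ['dimmer','bulb']:
            m=ctrl.silhouettes(t,p)
            if m: 
                r=m[0]['region'];q=W[r];print(t,r.sum(),np.argwhere(r).mean(0),np.percentile(q,[2,50,98],axis=0))
s=ctrl.get_state(); print(s['position'],s['tool_rot'],s['time'],s['grip_width'],ctrl.grip_point_offset)
E
```

```text
top [0.4784 0.1621 1.0865] [-2.1611  2.2168 -0.1216] 528.6585157885629
lamp [(array([ 0.5585, -0.0117,  0.05  ]), 0.87)]
dimmer_grip [(array([ 0.5518, -0.0743,  0.0582]), 0.57)]
bulb [(array([0.5646, 0.0404, 0.1097]), 0.75)]
bulb_grip [(array([0.5644, 0.0436, 0.1108]), 0.6)]
toggle_tip []
hood [(array([0.7147, 0.0689, 0.068 ]), 0.58)]
tray [(array([0.6196, 0.4914, 0.0073]), 0.65), (array([ 0.4171, -0.0372,  0.0076]), 0.37)]
4533 ((559.8343505859375, -12.358161926269531), (209.23330688476562, 100.4992446899414), 81.51909637451172) 0.0486239266070867
dimmer 216 [246.2454 419.8102] [[ 0.5365 -0.09    0.0532]
 [ 0.5489 -0.0741  0.0615]
 [ 0.5643 -0.0583  0.0813]]
bulb 416 [236.9808 362.101 ] [[0.5471 0.0239 0.0958]
 [0.5658 0.0439 0.11  ]
 [0.5855 0.0625 0.1176]]
side [ 0.2784 -0.3557  0.6946] [-2.3047  0.6692 -0.2548] 443.65737632182874
lamp [(array([ 0.5499, -0.0355,  0.0523]), 0.94)]
dimmer_grip [(array([ 0.548 , -0.0823,  0.0705]), 0.75)]
bulb []
bulb_grip [(array([0.565 , 0.0296, 0.1105]), 0.98)]
toggle_tip [(array([0.5689, 0.1766, 0.0094]), 0.33)]
hood [(array([0.7028, 0.0492, 0.063 ]), 0.97), (array([0.568 , 0.0344, 0.1068]), 0.54)]
tray [(array([0.6195, 0.4912, 0.0059]), 0.56)]
[ 0.1764 -0.6256  0.2226] [ 3.1119  0.4303 -0.    ] 0.95 1.002734652837306 0.0187
```

View images.

Run:
```python
from h import *
p=ctrl.get_image('top'); save(p,'topd.png',(330,190,490,310),5)
W=world(p)
c=np.array([.5502,-.0767])
r=(np.hypot(W[...,0]-c[0],W[...,1]-c[1])<.03)&(W[...,2]>.071)&(W[...,2]<.09)
q=W[r]; print(r.sum(),cv2.minAreaRect(q[:,:2].astype(np.float32)*1000),np.median(q[:,2]),q.mean(0))
b=(np.hypot(W[...,0]-.568,W[...,1]-.042)<.035)&(W[...,2]>.085); q=W[b]
print(b.sum(),cv2.minEnclosingCircle(q[:,:2].astype(np.float32)*1000),q[:,2].max(),q.mean(0))
```

```text
112 ((550.161865234375, -75.41194915771484), (10.963443756103516, 37.67155075073242), 7.393902778625488) 0.0780598341835721 [ 0.54998151 -0.07484709  0.07805374]
444 ((568.0328979492188, 41.52079772949219), 22.310819625854492) 0.12042385595414351 [0.5666699  0.04314381 0.10873262]
```

View pics/top0.png

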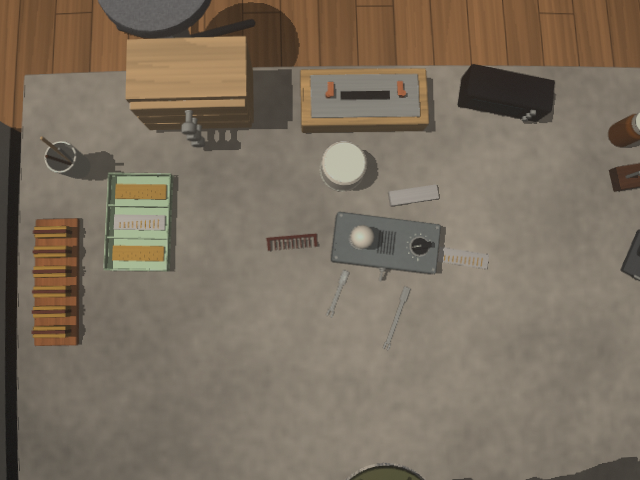

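View pics/side0.png

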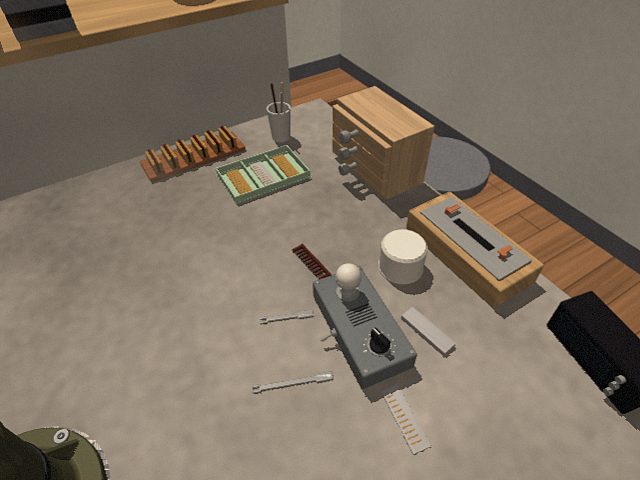

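View pics/topd.png

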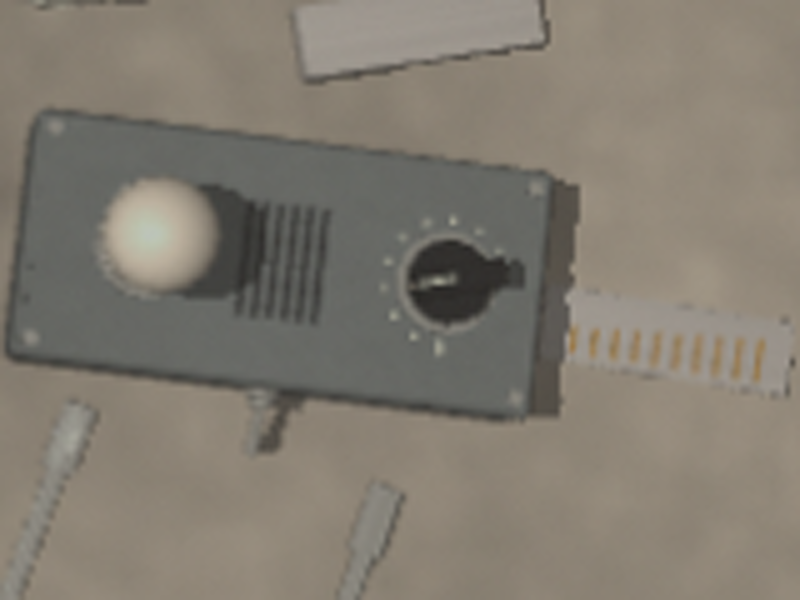

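The top view shows the bulb at pixel (362,237) and the knob at (420,246), with the pointer going left (+y). Its angle works out to about 1.29 rad. The toggle at (384,272) is down. The lamp is yawed −8.5°, the knob is at about (550,−76) with its bar at 97.4°, and the bulb is at about (568,42). The lamp geometry and the depth readings agree on these.

move_arm(increments="15.6 22.9 0 0 0 3.4 0;15.6 22.9 0 0 0 3.4 0;15.6 22.9 0 0 0 3.4 0;15.6 22.9 0 0 0 3.4 0;15.6 22.9 0 0 0 3.4 0;15.6 22.9 0 0 0 3.4 0;15.6 22.9 0 0 0 3.4 0;15.6 22.9 0 0 0 3.4 0")

```text
time: 1.67
position: [0.3019, -0.4412, 0.2227]
tool_rot: [2.921, 1.154, -0.0]
ft_force: [0.5, -0.8, -0.1]
grip_width: 1.001
grip_force: 0.0
```

move_arm(increments="15.6 22.9 -3 0 0 3.4 0;15.6 22.9 -3 0 0 3.4 0;15.6 22.9 -3 0 0 3.4 0;15.6 22.9 -3 0 0 3.4 0;15.6 22.9 -3 0 0 3.4 0;15.6 22.9 -3 0 0 3.4 0;15.6 22.9 -3 0 0 3.4 0;15.6 22.9 -3 0 0 3.4 0")

```text
time: 2.33
position: [0.4268, -0.2573, 0.1984]
tool_rot: [2.567, 1.811, -0.0]
ft_force: [1.0, -0.8, -0.3]
grip_width: 0.996
grip_force: 0.0
```

move_arm(increments="15.6 22.9 -6 0 0 3.4 0;15.6 22.9 -6 0 0 3.4 0;15.6 22.9 -6 0 0 3.4 0;15.6 22.9 -6 0 0 3.4 0;15.6 22.9 -6 0 0 3.4 0;15.6 22.9 -6 0 0 3.4 0;15.6 22.9 -6 0 0 3.4 0;15.6 22.9 -6 0 0 3.4 0")

```text
time: 3.0
position: [0.5513, -0.074, 0.1503]
tool_rot: [2.069, 2.364, 0.0]
ft_force: [-0.1, -1.4, -1.0]
grip_width: 1.001
grip_force: 0.0
```

move_arm(increments="-1 -2 -14 0 0 0 80;0 0 -14 0 0 0 100;0 0 -14 0 0 0 120;0 0 -14 0 0 0 120;0 0 -14 0 0 0 120;0 0 -10 0 0 0 120;0 0 -6 0 0 0 120;0 0 -3 0 0 0 120", grip_force=15)

```text
time: 3.67
position: [0.5493, -0.0776, 0.0607]
tool_rot: [-2.073, -2.359, 0.001]
ft_force: [-0.5, -0.4, 0.2]
grip_width: 0.547
grip_force: 0.0
```

move_arm(increments="0 0 0 0 0 0 170;0 0 0 0 0 0 200;0 0 0 0 0 0 215;0 0 0 0 0 0 230;0 0 0 0 0 0 255;0 0 0 0 0 0 255;0 0 0 0 0 0 255;0 0 0 0 0 0 255", grip_force=15)

```text
time: 4.33
position: [0.5519, -0.0779, 0.0622]
tool_rot: [2.072, 2.357, 0.005]
ft_force: [4.1, 1.3, -2.9]
grip_width: 0.124
grip_force: 15.0
```

Run:
```python
from h import *
p=ctrl.get_image('side'); save(p,'s1.png',(250,230,470,395),3.6)
s=ctrl.get_state(); print(np.round(s['joint_positions'],2),s['torque'],s['grip_width']*87)
```

```text
[ 0.65  0.32 -0.64  1.85  0.22  1.03  0.05] [-0.00853879 -1.20962763 -0.02231234] 10.860100875264358
```

View pics/s1.png

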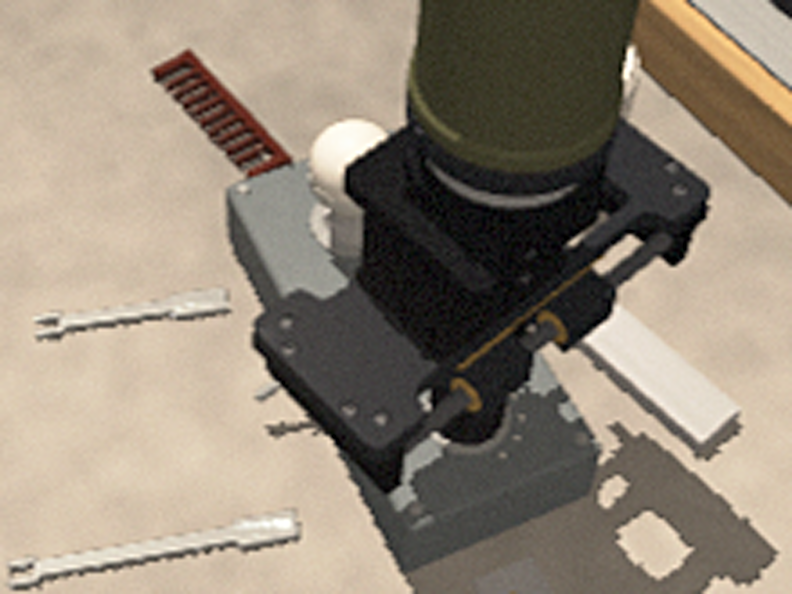

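move_arm(increments="2 1 0 0 0 0 255;0 0 0 0 0 5 255;0 0 0 0 0 5 255;0 0 0 0 0 5 255;0 0 0 0 0 5 255;0 0 0 0 0 5 255;0 0 0 0 0 5 255;0 0 0 0 0 5 255", grip_force=30)

```text
time: 5.05
position: [0.5519, -0.0779, 0.0622]
tool_rot: [1.264, 2.876, -0.002]
ft_force: [-0.5, -2.0, 2.3]
grip_width: 0.124
grip_force: 30.0
```

move_arm(increments="0 0 0 0 0 5 255;0 0 0 0 0 5 255;0 0 0 0 0 5 255;0 0 0 0 0 5 255;0 0 0 0 0 5 255;0 0 0 0 0 5 255;0 0 0 0 0 5 255;0 0 0 0 0 4 255")

```text
time: 5.72
position: [0.5519, -0.0779, 0.0622]
tool_rot: [0.231, 3.133, -0.002]
ft_force: [-0.6, -1.5, 2.9]
grip_width: 0.126
grip_force: 30.0
```

Run:
```python
from h import *
s=ctrl.get_state(); print(np.round(s['joint_positions'],2),s['torque'],s['tool_rot'],s['grip_width']*87)
```

```text
[ 0.83  0.39 -0.87  1.84  0.34  1.07  1.26] [-0.23402384 -0.04421961 -0.06189619] [ 2.31449273e-01  3.13292087e+00 -1.99845348e-03] 10.984643673956688
```

move_arm(increments="0 0 0 0 0 2 255;0 0 0 0 0 2 255;0 0 0 0 0 0 255;0 0 0 0 0 -2 255;0 0 0 0 0 -1 220;0 0 0 0 0 0 180;0 0 0 0 0 0 150;0 0 0 0 0 0 120")

```text
time: 6.38
position: [0.5514, -0.0765, 0.0612]
tool_rot: [-0.208, -3.134, -0.001]
ft_force: [0.2, 0.3, 0.4]
grip_width: 0.282
grip_force: 0.0
```

move_arm(increments="0 0 10 0 0 0 80;0 0 15 0 0 0 40;0 0 15 0 0 0 0;0 0 15 0 0 0 0;0 0 15 0 0 0 0;2 20 14 0 0 0 0;2 20 0 0 0 0 0;2 20 0 0 0 0 0")

```text
time: 7.05
position: [0.5586, -0.0164, 0.1474]
tool_rot: [0.211, 3.132, -0.0]
ft_force: [-0.5, -0.4, 0.1]
grip_width: 0.892
grip_force: 0.0
```

Run:
```python
from h import *
p=ctrl.get_image('side'); save(p,'s2.png',(250,230,470,395),3.6)
s=ctrl.get_state(); print(np.round(s['joint_positions'],2),s['position'],s['tool_rot'])
```

```text
[ 0.79  0.3  -0.94  1.76  0.26  1.21  1.22] [ 0.55830373 -0.01040616  0.1472593 ] [0.20095302 3.13286146 0.00524852]
```

View pics/s2.png

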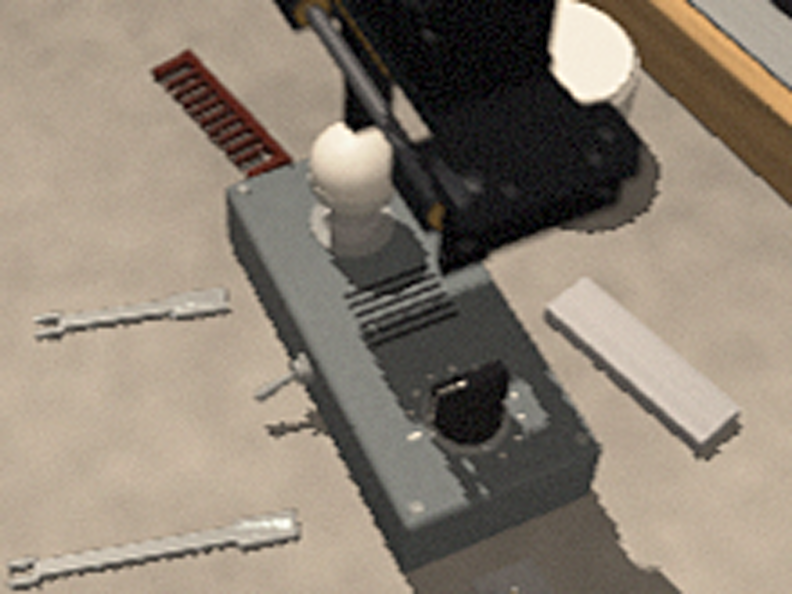

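move_arm(increments="3 20 0 0 0 0 0;3 20 0 0 0 0 0;3 18 0 0 0 0 0;0 0 0 0 0 0 0;0 0 -10 0 0 0 0;0 0 -10 0 0 0 0;0 0 0 0 0 0 0;0 0 0 0 0 0 0", grip_force=20)

```text
time: 7.77
position: [0.5658, 0.0394, 0.1242]
tool_rot: [-0.212, -3.132, 0.001]
ft_force: [0.3, -0.1, -0.3]
grip_width: 1.0
grip_force: 0.0
```

move_arm(increments="2 2 -8 0 0 0 0;0 0 -8 0 0 0 0;0 0 -8 0 0 0 0;0 0 -8 0 0 0 0;0 0 -8 0 0 0 40;0 0 -6 0 0 0 60;0 0 -3 0 0 0 80;0 0 0 0 0 0 90")

```text
time: 8.43
position: [0.5682, 0.043, 0.0756]
tool_rot: [-0.209, -3.133, -0.0]
ft_force: [0.5, -0.1, -0.1]
grip_width: 0.782
grip_force: 0.0
```

move_arm(increments="0 0 0 0 0 0 100;0 0 0 0 0 0 110;0 0 0 0 0 0 118;0 0 0 0 0 0 130;0 0 0 0 0 0 150;0 0 0 0 0 0 200;0 0 0 0 0 0 255;0 0 0 0 0 0 255", grip_force=20)

```text
time: 9.1
position: [0.569, 0.0412, 0.0769]
tool_rot: [0.212, 3.134, -0.003]
ft_force: [-2.0, -5.8, 3.8]
grip_width: 0.508
grip_force: 20.0
```

move_arm(increments="0 -1.5 0 0 0 0 255;0 0 0 0 0 0 255;0 0 -2 0 0 0 255;0 0 -2 0 0 0 255;0 0 -2 0 0 0 255;0 0 -2 0 0 0 255;0 0 -2 0 0 0 255;0 0 0 0 0 0 255", grip_force=40)

```text
time: 9.77
position: [0.5695, 0.0412, 0.0688]
tool_rot: [0.21, 3.134, -0.003]
ft_force: [-6.5, -4.4, 18.7]
grip_width: 0.507
grip_force: 40.0
```

move_arm(increments="0 0 0 0 0 -4 255;0 0 0 0 0 -5 255;0 0 0 0 0 -5 255;0 0 0 0 0 -5 255;0 0 0 0 0 -5 255;0 0 0 0 0 -5 255;0 0 0 0 0 -5 255;0 0 0 0 0 -5 255")

```text
time: 10.43
position: [0.5695, 0.0415, 0.0689]
tool_rot: [1.249, 2.88, -0.001]
ft_force: [-5.3, -3.8, 17.6]
grip_width: 0.503
grip_force: 40.0
```

Run:
```python
from h import *
s=ctrl.get_state(); print(np.round(s['joint_positions'],2),s['torque'],s['position'],s['ft_force'],s['tool_rot'],s['grip_width']*87)
```

```text
[ 0.53  0.38 -0.77  1.8   0.3   1.08  0.4 ] [-0.98773994  1.15830467 -0.00312565] [0.56952126 0.04153977 0.06887221] [-5.26634833 -3.75399936 17.57643667] [ 1.24908056e+00  2.88049887e+00 -8.94626700e-04] 43.73195699349819
```

move_arm(increments="0 0 0 0 0 -5 255;0 0 0 0 0 -5 255;0 0 0 0 0 -5 255;0 0 0 0 0 -5 255;0 0 0 0 0 -5 255;0 0 0 0 0 -5 255;0 0 0 0 0 -5 255;0 0 0 0 0 -5 255")

```text
time: 11.1
position: [0.5699, 0.0419, 0.0689]
tool_rot: [2.158, 2.28, 0.002]
ft_force: [-3.7, -2.2, 15.9]
grip_width: 0.503
grip_force: 40.0
```

Run:
```python
from h import *
s=ctrl.get_state(); print(np.round(s['joint_positions'],2),s['torque'],s['position'],s['ft_force'],s['tool_rot'],s['grip_width']*87)
```

```text
[ 0.43  0.35 -0.65  1.81  0.24  1.06 -0.25] [-0.77452815  0.86017824  0.07374019] [0.56994018 0.04192779 0.06887717] [-3.73936912 -2.16225857 15.92974881] [2.15822265e+00 2.27970232e+00 2.15909100e-03] 43.74631176657248
```

move_arm(increments="0 0 0 0 0 -2 255;0 0 0 0 0 -2 255;0 0 0 0 0 -1 255;0 0 0 0 0 -1 255;0 0 0 0 0 -1 255;0 0 0 0 0 -1 255;0 0 0 0 0 0 255;0 0 0 0 0 0 255")

```text
time: 11.77
position: [0.5701, 0.0419, 0.0689]
tool_rot: [2.307, 2.128, 0.003]
ft_force: [-4.9, -3.6, 15.2]
grip_width: 0.505
grip_force: 40.0
```

Run:
```python
from h import *
s=ctrl.get_state(); print(np.round(s['joint_positions'],2),s['torque'],s['position'],s['ft_force'],s['tool_rot'],s['grip_width']*87)
p=ctrl.get_image('side'); save(p,'s3.png',(250,200,470,365),3.6)
```

```text
[ 0.42  0.34 -0.63  1.81  0.23  1.06 -0.38] [-0.77674586  0.83131665  0.02149292] [0.57007358 0.04193103 0.06889388] [-4.91849406 -3.60262941 15.21433757] [2.30744026 2.12842876 0.00276665] 43.919914049384815
```

View pics/s3.png

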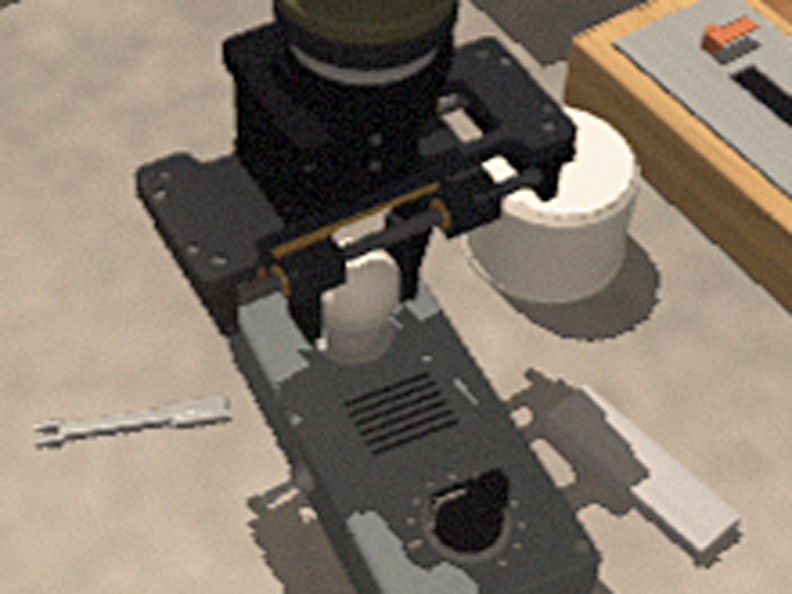

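move_arm(increments="0 0 0 0 0 -1 255;0 0 0 0 0 -1 255;0 0 0 0 0 -1 255;0 0 0 0 0 -1 255;0 0 0 0 0 -1 255;0 0 0 0 0 -1 255;0 0 0 0 0 0 255;0 0 0 0 0 0 255")

```text
time: 12.48
position: [0.5702, 0.0419, 0.0689]
tool_rot: [2.414, 2.006, 0.003]
ft_force: [-3.5, -4.3, 15.6]
grip_width: 0.508
grip_force: 40.0
```

Run:
```python
from h import *
for i in range(3):
    s=ctrl.get_state(); print(s['torque'],s['position'],s['ft_force'],s['tool_rot'],s['grip_width']*87,s['joint_torque'][-1])
    ctrl.get_image('top')
```

```text
[-0.84326919  0.78067478  0.5326538 ] [0.57015615 0.04192078 0.06890164] [-3.50896691 -4.30823196 15.63020421] [2.41358307 2.00648311 0.00291205] 44.16902064266178 -0.5806964077055454
[-0.80276604  0.7538931   0.53431711] [0.57016173 0.04192112 0.06890974] [-3.58589009 -3.07903284 15.46476238] [2.41366188 2.00650737 0.00286699] 44.265386830941175 -0.565766952931881
[-0.79792943  0.7880146   0.5393338 ] [0.57016094 0.04192744 0.06890623] [-4.43547971 -3.35347541 16.04619136] [2.41356987 2.00656534 0.00294182] 43.79082858507868 -0.5631348118185997
```

The last view shows the bulb gripped at about (360,300), the knob pointer toward the toggle side at (450,490), and the toggle still down at (275,497). Wrist torque has jumped to a steady 0.53 N m at 0.069 m height, so the bulb is pressed in and against the end stop.

```bash
python3 -c "
from bench import ctrl
print(ctrl.close_job())"
```

```text
the job is handed in; nothing more can be done
None
```

I turned the dimmer anticlockwise to its off stop. The bulb is pressed in and twisted clockwise to the end of its slots, and the arm still holds it there; steady wrist torque shows it against the stop. The toggle is still down, I moved nothing else on the desk, and the job is handed in.

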